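Smear-test a slide box and present the smear to the counter

TASK

Smear-test the closed slide box before anyone opens it: lift the spring-loaded smear sampler by its handle out of its cup, set its face flat on the right end of the box's lid (right as the robot sees it) and wipe along the middle of the lid to the left end in one stroke without lifting, with the sprung head pressed about half way in all the way. Then carry the sampler over the lead wall to the smear counter and lower it into the shield ring so that its face hovers level and centred about 6 mm above the detector window; it must not touch the counter or the wall at any time, or the counter is contaminated. Finish there, still holding the sampler steady in the air, and leave the other things on the desk undisturbed.

Things in the scene. Friction and masses are not known exactly. Their poses are not given: they have to be found in the camera images.
- sampler: Smear sampler, 91 mm tall, about 0.13 kg, loose, upright in its cup. Up from the face: round aluminium head (40 mm diameter, 8 mm thick, sprung), aluminium collar (30 mm diameter, 20 to 37 mm up), ribbed grey handle of square section (24 x 24 mm, flat sides, 37 to 87 mm up). Origin: centre of the smear face with the head fully out; z up along the handle, x and y square to its flat sides.
- smear_head (a joint): How far the head is pushed up into the sampler against its spring: 0 fully out, 0.010 m fully in (then it is hard). The spring pushes with about 2 N when it just starts to move, 4.5 N half way in and 7 N at the stop.
- smear_face (a point): Centre of the smear face on the underside of the sprung head; moves with the head. z points up into the sampler.
- cup: Low white plastic cup in which the sampler stands, fixed to the desk: 54 mm outside diameter (60 mm foot), 46 mm inside, 14 mm tall, floor 4 mm thick. Origin: centre of its underside on the desk, z up.
- slide_box: Closed blue specimen slide box with a pale label on the flat lid, 102 mm (x) by 176 mm (y) by 37 mm high, held to the desk so that it does not slide. Origin: centre of its underside, z up, its y along its length to its left end as the robot sees it.
- lid_top (a point): Centre of the flat upper face of the slide box's lid, 37 mm above the desk; axes as the box: x across the lid, 102 mm in all, y along it to the left end, 176 mm in all.
- lead_wall: Wall of two lead bricks end to end, dull grey, 186 mm (x) by 56 mm (y) by 100 mm high, fixed on the desk between the slide box and the counter. Origin: centre of its underside, z up.
- wall_top (a point): Centre of the top of the lead wall, 100 mm above the desk; axes as the wall.
- counter: Smear counter, fixed: a grey housing 150 mm (x) by 124 mm (y), 45 mm high, with a display on the front; on it stands a round dark steel shield ring, 100 mm outside and 62 mm inside diameter, its top 78 mm above the desk. Origin: centre of its underside, z up.
- window (a point): Centre of the detector window with its fine wire grid at the bottom of the shield ring: 60 mm above the desk, 18 mm below the ring's top, on the ring's axis. z up.
- timer: White bench timer, 67 x 72 x 27 mm, loose bystander. Origin under its centre.
- reagent_bottle: Amber bottle with blue cap, 57 mm diameter, 107 mm tall, loose bystander. Origin under its centre.
- objective_case: Black canister with white screw top, 47 mm diameter, 60 mm tall, loose bystander. Origin under its centre.
- petri_dish: Clear lidded dish, 60 mm diameter, 14 mm tall, loose bystander. Origin under its centre.
- tweezers: Steel tweezers, 125 mm long, 15 mm wide, 9 mm high, lying flat, loose bystander. Origin under the centre.
- vial_bottle: Small amber vial with white cap, 28 mm diameter, 50 mm tall, loose bystander. Origin under its centre.
- marker: Black marker pen, 136 mm long, 13 mm thick, lying flat, loose bystander. Origin under its centre.

How it is judged:
On the way, in this order (a step that is already met when the one before it is completed fails the run):
1. the face is pressed on the right end of the lid, head about half in (x of smear_face in the frame of lid_top between -0.025 and 0.025 m and value of joint smear_head between 0.002 and 0.0085 m and contact force between sampler and slide_box above 1 N and y of smear_face in the frame of lid_top between -0.09 and -0.04 m), for 0.1 s.
2. wiping past the right quarter, still pressed (x of smear_face in the frame of lid_top between -0.025 and 0.025 m and value of joint smear_head between 0.002 and 0.0085 m and contact force between sampler and slide_box above 1 N and y of smear_face in the frame of lid_top between -0.035 and -0.013 m), for 0.04 s.
3. wiping past the middle, still pressed (x of smear_face in the frame of lid_top between -0.025 and 0.025 m and value of joint smear_head between 0.002 and 0.0085 m and contact force between sampler and slide_box above 1 N and y of smear_face in the frame of lid_top between -0.011 and 0.011 m), for 0.04 s.
4. wiping past the left quarter, still pressed (x of smear_face in the frame of lid_top between -0.025 and 0.025 m and value of joint smear_head between 0.002 and 0.0085 m and contact force between sampler and slide_box above 1 N and y of smear_face in the frame of lid_top between 0.013 and 0.035 m), for 0.04 s.
5. wiped to the left end of the lid, still pressed (x of smear_face in the frame of lid_top between -0.025 and 0.025 m and value of joint smear_head between 0.002 and 0.0085 m and contact force between sampler and slide_box above 1 N and y of smear_face in the frame of lid_top between 0.04 and 0.09 m), for 0.04 s.
6. the sampler is carried over the lead wall (y of smear_face in the frame of wall_top between -0.04 and 0.04 m and x of smear_face in the frame of wall_top between -0.13 and 0.13 m and z of smear_face in the frame of wall_top above 0 m), for 0.02 s.
At the end, for the whole second after the job is handed in: The robot still holds the sampler, steady, in the air: smear face 2 to 11 mm above the detector window, within 6 mm of the window's centre sideways, within 5 degrees of level, head fully out, touching nothing of the counter (horizontal distance between smear_face and window below 0.006 m and z of smear_face in the frame of window between 0.002 and 0.011 m and angle between smear_face's own z axis and vertical below 0.09 rad and value of joint smear_head below 0.0015 m and contact force between the fingers and sampler above 2 N and contact force between sampler and counter below 0.1 N and linear speed of sampler below 0.02 m/s); the arm keeps its last pose, push and grip.
It fails at once if the counter is touched (contact force between counter and anything else above 0.2 N).
It fails at once if the lead wall is knocked (contact force between lead_wall and anything else above 0.5 N).
It fails at once if the sampler is pressed on the box with more than 15 N (contact force between sampler and slide_box above 15 N).
It fails at once if the face is lifted 3 mm or more off the middle of the lid part way through the wipe (or hops along it) (z of smear_face in the frame of lid_top between 0.003 and 0.015 m and y of smear_face in the frame of lid_top between -0.035 and 0.035 m and x of smear_face in the frame of lid_top between -0.03 and 0.03 m).
It fails at once if a bystander (timer, bottle, canister, dish, tweezers, vial or marker) is moved by more than 2 cm (distance of any of timer, reagent_bottle, objective_case, petri_dish, tweezers, vial_bottle, marker from where it was at the start of the episode above 0.02 m).
It also fails if it takes over 54 s, if anything falls off the work surface, if the arm or the gripper's body presses on something with over 40 N, if the wrist force passes 120 N, or if a joint passes its speed limit or range.

ROBOT

A 6-joint arm with a two-finger parallel gripper is mounted at the origin on a cart in front of the work surface, level with it; the furniture and walls round the work are solid. World frame = base frame: x ahead of the robot, y to its left, z up, the work surface at z = 0. Lengths are in m, angles in rad, forces in N, time in s.
With the tool pointing down it reaches from about 0.325 to 0.9 m from the base axis. Payload 6.1 kg.
Tool frame: the origin (TCP) lies between the finger pads; the fingertips stand 11 mm ahead of it and the grasp point (between the pads) lies 8 mm behind it (env.tips_ahead is the distance from the TCP to the fingertips, in m); z points along the fingers, y is the line along which they close (so a half turn about z gives the same grasp; the last joint's range is limited). The gripper opens to 85 mm and grips with 20 to 120 N. Pads are 22 mm wide; open, the fingers measure 114 mm over their backs; the gripper's body (76 mm by 85 mm) begins 54 mm behind the grasp point. The pads swing forward as they close: fully open they stand 13 mm farther back than shut.
Start: joints at [1.17, 0.22, 1.526, -0, 1.395, -0.126], TCP at [0.17, 0.602, 0.242] pointing down, gripper open.
Joint ranges: [-2.98, 2.98], [-0.91, 2.08], [0.09, 2.57], [-1.24, 4.39], [0.2, 2.65], [-2.68, 2.68]. Speed limits (rad/s): [2.57, 2.57, 3.01, 3.14, 3.14, 3.14].

INTERFACE

Orientations are given as a rotation vector (axis times angle).
In Python, from rig import env gives the robot as it stands. The module is installed in compiled form; this text tells all that it offers.
- The arm moves only by the tool step_arm, never from a script. Its argument "moves" is a list of rows, each a list of 6 numbers: the shift along the tool's x, y, z in m, then the turn, a rotation vector about the tool's x, y, z in degrees. In form: [[dx, dy, dz, ax, ay, az], ...]. A call has 1 to 10 rows; each row is the pose to reach, as a shift and turn from the pose commanded when the call began, along the tool's axes at that moment; what a row does not reach only later rows make up. A row lasts 1/10 s, in which the tool goes at most 50 mm and 8.59 degrees, less where a joint would pass 70% of its speed; a pose out of reach is approached as far as the arm can. A call with a gripper value outside its range is refused whole. "fingers" is the closure, from 0 (fully open) to 1 (shut), set as the call begins (left out, the last holds). The fingers move at their own pace and stop on an object; "squeeze" is the grip in N (left out, the last holds). Time passes only in rows, so rows that repeat a pose let the fingers close. It gives the time, the measured TCP pose, the force, the opening and the grip force at its end, in the units of the state.
- env.read_state(): the state, without advancing time (a new reading comes with each control period).
- env.camera(name): name is "scene" or "top" or "wrist"; returns the picture (384x512x3 uint8, blue, green, red); there is no depth.
- env.get_calibration(name): a dict with "fx", "fy", "cx", "cy" (pixels), "R" (3x3) and "t" (3): a world point X has camera coordinates R X + t. Camera axes: x right, y down, z forward; pixel columns grow to the right and rows downward; lengths in m; the calibration is good to about 2 mm. A picture is of the moment at which its call begins: read the wrist's pose just before it. get_calibration takes no time and is no camera call; for the wrist camera it gives the pose at the moment of the call.
- env.job_done(): hands the job in; it is judged then, once.
Trained networks look in the newest picture that a camera, given by its name, has taken for a name from the list of things; names that differ only in an ending like _2 or _b are one class to them, and where a whole thing is asked for, a point or a joint stands for the part that bears it (a point fixed in the world has none). Each returns a list of dicts, best first, with "p" (0 to 1); they miss things now and then, are a little off and sometimes report something else, mostly with a low value. They report only what shows in the picture. A call takes as long as a camera call.
- env.cut_out(camera, thing): "pixels" (384x512 bool, what is visible of it) and "point" ([row, column] in pixels, amid what is visible of it).
The state is a dict: "time_s": time; "qpos": joint angles; "dq": joint speeds; "tau": joint torques, N m; "tcp_pos": TCP position; "ee_rot": TCP orientation; "contact_force": force on the tool from outside, world axes, zero at the start; "torque": the same for the moment, N m; "finger_gap": finger opening in m; "grasp_force": force on a finger pad.
Only numpy, scipy, OpenCV 4.12 (cv2) and the standard library are available. Lean on these libraries where they do the work, as an engineer would, in place of code of your own. Each camera call takes 0.05 s, during which the arm holds its last target. There are 200 camera calls.

## Working session

There is one attempt and no reset: what is moved stays moved. The work goes in short steps, Python scripts to look and compute and a tool call to move; the robot and the scene stay as the last step left them, time stands still between calls to the robot, and variables do not carry over. Pictures are saved under pics/ and viewed, at most 13 in all, crops included, and the job is handed in when it is done.

Besides the shell and the picture viewer there is one more tool, called as a command line: name --pt "numbers of a row" for each row, then --argument value for the rest. step_arm: Moves the arm, as the interface text tells. Its arguments: {"type":"object","properties":{"moves":{"type":"array","items":{"type":"array","items":{"type":"number"}}},"fingers":{"type":"number"},"squeeze":{"type":"number"}},"required":["moves"]}

```bash
mkdir -p pics; cat > h.py <<'E'
import numpy as np, cv2
from rig import env
from scipy.spatial.transform import Rotation as Ro
def ray(c,uv,z,cal=None):
    k=cal or env.get_calibration(c); R=np.array(k['R']);t=np.array(k['t'])
    d=R.T@np.array([(uv[0]-k['cx'])/k['fx'],(uv[1]-k['cy'])/k['fy'],1]); o=-R.T@t
    return o+d*(z-o[2])/d[2]
def proj(k,X):
    p=np.array(k['R'])@np.array(X)+np.array(k['t']); return k['fx']*p[0]/p[2]+k['cx'],k['fy']*p[1]/p[2]+k['cy']
def best(c,n):
    r=env.cut_out(c,n); return r[0] if r else None
E
python3 - <<'E'
from h import *
s=env.read_state(); print(s)
for c in ['scene','top']:
    im=env.camera(c); cv2.imwrite(f'pics/{c}0.png',im)
    k=env.get_calibration(c); print(c,-np.array(k['R']).T@k['t'])
    for n,z in dict(sampler=.09,cup=.01,slide_box=.037,lead_wall=.1,counter=.06,window=.06,timer=.027,reagent_bottle=.107,objective_case=.06,petri_dish=.014,tweezers=.005,vial_bottle=.05,marker=.01).items():
        b=best(c,n)
        if b is None: print(n,None);continue
        ys,xs=np.nonzero(b['pixels']);r=cv2.minAreaRect(np.c_[xs,ys].astype(np.float32))
        print(n,round(b['p'],2),b['point'],ray(c,b['point'][::-1],z).round(3),'rect',np.round(r[0]),np.round(r[1]),round(r[2]), ray(c,r[0],z).round(3))
E
```

```text
{'time_s': 0.0, 'qpos': array([ 1.16992167e+00,  2.21252117e-01,  1.52762588e+00,  2.57009525e-05,
        1.39471265e+00, -1.26083987e-01]), 'dq': array([-0.00078639, -0.00015384,  0.0008382 , -0.0011058 ,  0.00135616,
        0.00161053]), 'tau': array([-1.45832073e-03, -4.96891165e+01, -3.89397633e+01, -4.68987455e-04,
        1.10590560e-02,  2.12957707e-05]), 'tcp_pos': array([0.16934298, 0.60100293, 0.24117532]), 'ee_rot': array([-4.30215634e-01, -3.11144453e+00,  3.01926276e-03]), 'contact_force': array([-0.41990789,  0.11534529, -0.14515207]), 'torque': array([ 0.03687566, -0.03286181,  0.01768276]), 'grasp_force': 0.0, 'finger_gap': 0.08518949896100908}
scene [-0.0251739  -0.82448999  0.92919805]
sampler 0.63 [193.1, 261.4] [ 0.587 -0.068  0.09 ] rect [264. 190.] [27. 13.] 90 [ 0.604 -0.061  0.09 ]
cup 0.66 [182.3, 172.3] [0.458 0.227 0.01 ] rect [174. 184.] [37. 66.] 69 [0.458 0.216 0.01 ]
slide_box 0.97 [248.0, 228.9] [ 0.419 -0.138  0.037] rect [230. 249.] [68. 39.] 39 [ 0.421 -0.142  0.037]
lead_wall 0.72 [182.4, 171.8] [0.409 0.124 0.1  ] rect [174. 184.] [37. 66.] 68 [
[... 1407 characters left out ...]
5] [0.451 0.296 0.06 ] rect [168. 244.] [37. 45.] 4 [0.443 0.288 0.06 ]
timer 0.71 [161.9, 186.1] [0.737 0.232 0.027] rect [187. 161.] [18. 20.] 86 [0.739 0.227 0.027]
reagent_bottle 0.48 [154.1, 236.7] [0.748 0.046 0.107] rect [237. 152.] [19. 16.] 90 [0.754 0.045 0.107]
objective_case 0.74 [152.9, 210.4] [0.763 0.141 0.06 ] rect [212. 152.] [15. 14.] 90 [0.764 0.135 0.06 ]
petri_dish 0.49 [184.0, 162.0] [0.659 0.321 0.014] rect [164. 184.] [15. 15.] 45 [0.661 0.314 0.014]
tweezers None
vial_bottle 0.47 [233.4, 341.7] [ 0.474 -0.321  0.05 ] rect [340. 232.] [6. 8.] 90 [ 0.479 -0.315  0.05 ]
marker 0.6 [245.7, 353.5] [ 0.429 -0.372  0.01 ] rect [357. 247.] [35.  3.] 88 [ 0.422 -0.386  0.01 ]
```

```bash
python3 - <<'E'
import cv2
a=cv2.imread('pics/top0.png')[130:280,130:390]; cv2.imwrite('pics/top0c.png',cv2.resize(a,None,fx=3,fy=3,interpolation=cv2.INTER_CUBIC))
a=cv2.imread('pics/scene0.png')[100:350,90:360]; cv2.imwrite('pics/scene0c.png',cv2.resize(a,None,fx=2.4,fy=2.4,interpolation=cv2.INTER_CUBIC))
E
```

```text
(no output)
```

View pics/top0c.png

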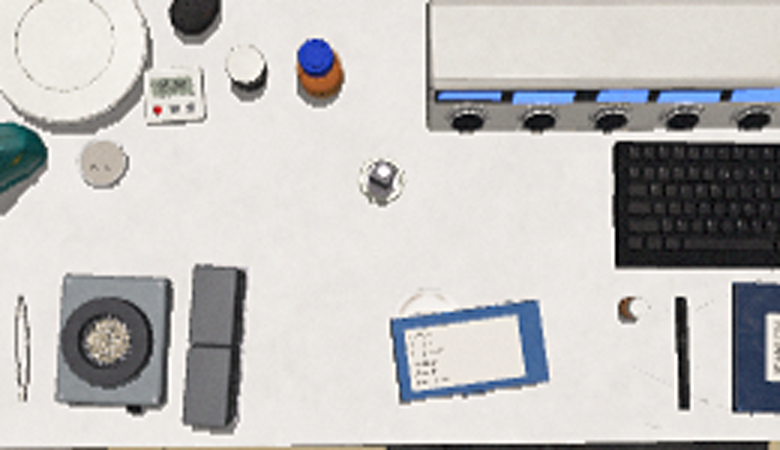

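View pics/scene0c.png

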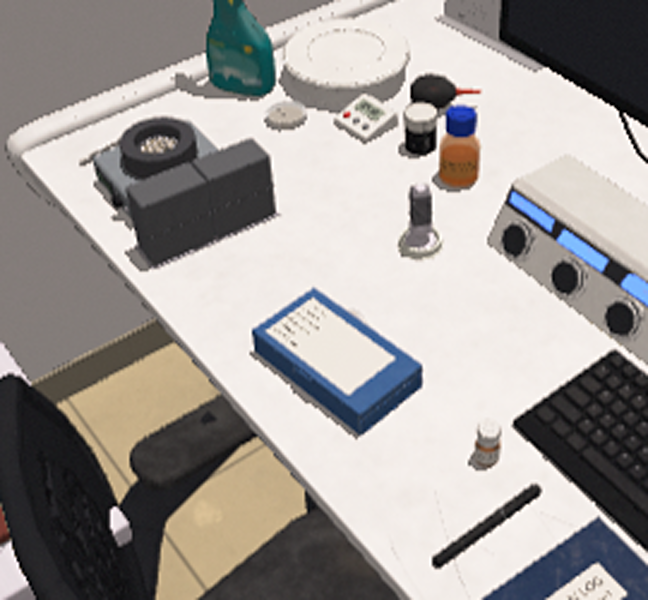

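```bash
cat >> h.py <<'E'
def go(X,yaw=None):
    """print tool-frame shift+turn to world X; yaw= world angle of tool x axis (tool down)"""
    s=env.read_state(); R0=Ro.from_rotvec(s['ee_rot'])
    d=R0.inv().apply(np.array(X)-s['tcp_pos'])
    out=[d.round(4)]
    if yaw is not None:
        c,sn=np.cos(yaw),np.sin(yaw)
        R1=Ro.from_matrix(np.array([[c,sn,0],[sn,-c,0],[0,0,-1]]))
        out.append((R0.inv()*R1).as_rotvec(degrees=True).round(2))
    M=R0.as_matrix(); print('tcp',s['tcp_pos'].round(4),'toolx yaw',np.degrees(np.arctan2(M[1,0],M[0,0])).round(2),'move',*out,'t',s['time_s'],'gap',s['finger_gap'].round(4),'F',s['contact_force'].round(2),'grip',round(float(s['grasp_force']),1))
E
python3 - <<'E'
from h import *
go([.42,.27,.24])
s=env.read_state();k=env.get_calibration('wrist');R0=Ro.from_rotvec(s['ee_rot'])
c=-np.array(k['R']).T@k['t']; print(k['fx'],k['cx'],k['cy'],'cam in tool',R0.inv().apply(c-s['tcp_pos']),'axes in tool',(np.array(k['R'])@R0.as_matrix()).round(3))
E
```

```text
Traceback (most recent call last):
  File "h.py", line 21, in go
    M=R0.as_matrix(); print('tcp',s['tcp_pos'].round(4),'toolx yaw',np.degrees(np.arctan2(M[1,0],M[0,0])).round(2),'move',*out,'t',s['time_s'],'gap',s['finger_gap'].round(4),'F',s['contact_force'].round(2),'grip',round(float(s['grasp_force']),1))
                                                                                                                                                     ^^^^^^^^^^^^^^^^^^^^^
AttributeError: 'float' object has no attribute 'round'
```

```bash
sed -i "s/s\['finger_gap'\].round(4)/round(float(s['finger_gap']),4)/" h.py
python3 - <<'E'
from h import *
go([.42,.27,.24],np.pi)
s=env.read_state();k=env.get_calibration('wrist');R0=Ro.from_rotvec(s['ee_rot'])
c=-np.array(k['R']).T@k['t']; print(k['fx'],k['cx'],k['cy'],'cam in tool',R0.inv().apply(c-s['tcp_pos']),'axes in tool',(np.array(k['R'])@R0.as_matrix()).round(3))
E
```

```text
tcp [0.1696 0.6015 0.2423] toolx yaw 164.25 move [-0.331  -0.2511  0.0023] [ -0.    -0.   -15.75] t 1.4 gap 0.0855 F [ 0.8  -0.17 -0.08] grip 0.0
335.693184230633 259.5597239685057 189.46600504439007 cam in tool [ 8.17993835e-02  5.52258093e-05 -1.31788904e-01] axes in tool [[ 0.001  1.     0.002]
 [-0.946  0.001 -0.323]
 [-0.323 -0.002  0.946]]
```

step_arm --pt "-0.034 -0.023 0 0 0 -2" --pt "-0.069 -0.045 0 0 0 -4" --pt "-0.104 -0.068 0 0 0 -6" --pt "-0.138 -0.09 0 0 0 -8" --pt "-0.173 -0.113 0 0 0 -10" --pt "-0.207 -0.136 0 0 0 -12" --pt "-0.242 -0.158 0 0 0 -14" --pt "-0.276 -0.181 0 0 0 -15.75" --pt "-0.311 -0.204 0 0 0 -15.75" --pt "-0.345 -0.226 0 0 0 -15.75"

```text
time_s: 2.4
tcp_pos: [0.4413, 0.289, 0.2426]
ee_rot: [-0.0, 3.141, 0.0]
contact_force: [1.2, -0.3, -0.7]
finger_gap: 0.0852
grasp_force: 0.0
```

step_arm --pt "0 0 0 0 0 0" --pt "0 0 0 0 0 0"

```text
time_s: 2.6
tcp_pos: [0.4408, 0.2898, 0.2423]
ee_rot: [-0.004, -3.141, -0.0]
contact_force: [0.3, -0.1, -0.3]
finger_gap: 0.0852
grasp_force: 0.0
```

```bash
python3 - <<'E'
from h import *
go([.55,-.03,.24],np.pi)
k=env.get_calibration('wrist'); im=env.camera('wrist'); cv2.imwrite('pics/w1.png',im)
for n,z in dict(counter=.06,window=.06,lead_wall=.1).items():
    for b in env.cut_out('wrist',n)[:2]:
        ys,xs=np.nonzero(b['pixels']);r=cv2.minAreaRect(np.c_[xs,ys].astype(np.float32))
        print(n,round(b['p'],2),b['point'],np.round(r[0]),np.round(r[1]),round(r[2]),ray('wrist',r[0],z,k).round(4))
print(proj(k,[.445,.29,.06]))
E
```

```text
tcp [0.4408 0.2898 0.2423] toolx yaw 179.86 move [-0.11   -0.3195  0.0022] [ 0.02 -0.01 -0.14] t 2.6 gap 0.0852 F [ 0.3  -0.1  -0.26] grip 0.0
counter 0.85 [155.9, 265.2] [265. 154.] [127. 153.] 2 [0.4306 0.2943 0.06  ]
window 0.67 [155.0, 264.8] [267. 155.] [129. 154.] 1 [0.4307 0.2961 0.06  ]
lead_wall 0.59 [155.4, 134.6] [137. 164.] [203.  95.] 87 [0.4297 0.1854 0.1   ]
lead_wall 0.54 [317.8, 279.2] [280. 316.] [41. 43.] 90 [0.5852 0.3094 0.1   ]
(np.float64(260.7346682346036), np.float64(169.0429760678412))
```

View pics/w1.png

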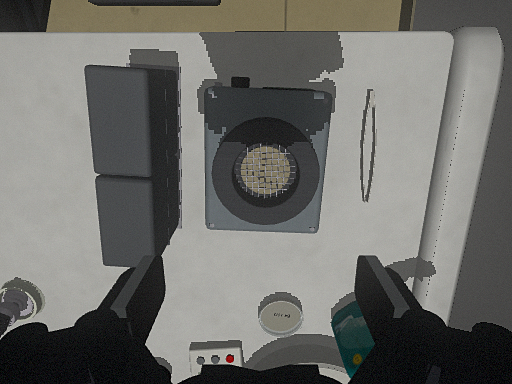

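step_arm --pt "-0.01 -0.036 0 0 0 0" --pt "-0.02 -0.072 0 0 0 0" --pt "-0.03 -0.108 0 0 0 0" --pt "-0.04 -0.144 0 0 0 0" --pt "-0.05 -0.18 0 0 0 0" --pt "-0.06 -0.216 0 0 0 0" --pt "-0.07 -0.252 0 0 0 0" --pt "-0.08 -0.288 0 0 0 0" --pt "-0.09 -0.324 0 0 0 0" --pt "-0.1 -0.36 0 0 0 0"

```text
time_s: 3.8
tcp_pos: [0.5407, -0.0698, 0.2424]
ee_rot: [-0.003, 3.141, 0.0]
contact_force: [0.8, -0.3, 0.3]
finger_gap: 0.0855
grasp_force: 0.0
```

step_arm --pt "0 0 0 0 0 0" --pt "0 0 0 0 0 0"

```text
time_s: 4.0
tcp_pos: [0.5403, -0.069, 0.2421]
ee_rot: [-0.0, -3.141, -0.001]
contact_force: [-0.1, 1.3, -0.1]
finger_gap: 0.0854
grasp_force: 0.0
```

```bash
python3 - <<'E'
from h import *
go([.625,-.02,.24],np.pi)
k=env.get_calibration('wrist'); im=env.camera('wrist'); cv2.imwrite('pics/w2.png',im)
import pickle; pickle.dump(k,open('k2.pkl','wb'))
for n,z in dict(sampler=.09,cup=.014,slide_box=.037).items():
    for b in env.cut_out('wrist',n)[:2]:
        ys,xs=np.nonzero(b['pixels']);r=cv2.minAreaRect(np.c_[xs,ys].astype(np.float32))
        print(n,round(b['p'],2),b['point'],np.round(r[0]),np.round(r[1]),round(r[2]),ray('wrist',r[0],z,k).round(4))
E
```

```text
tcp [ 0.5403 -0.069   0.2421] toolx yaw 179.99 move [-0.0847  0.0491  0.0021] [ 0.04 -0.03 -0.01] t 4.0 gap 0.0854 F [-0.15  1.25 -0.09] grip 0.0
sampler 0.8 [246.5, 299.3] [300. 249.] [66. 33.] 78 [ 0.6149 -0.0309  0.09  ]
cup 0.69 [217.1, 291.1] [295. 227.] [40. 48.] 79 [ 0.6273 -0.028   0.014 ]
slide_box 0.6 [49.0, 190.9] [194.  49.] [110. 200.] 86 [ 0.435  -0.1306  0.037 ]
```

View pics/w2.png

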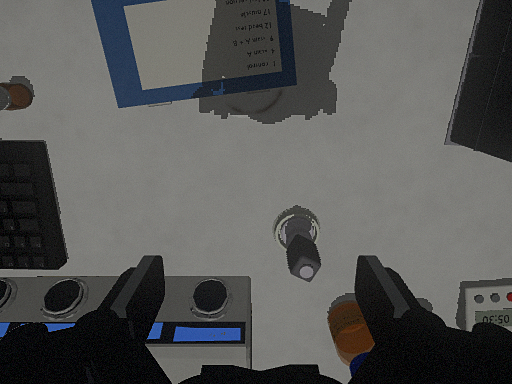

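```bash
python3 - <<'E'
from h import *
import pickle;k=pickle.load(open('k2.pkl','rb'))
im=cv2.imread('pics/w2.png')[195:295,250:350]
g=cv2.resize(im,None,fx=6,fy=6,interpolation=cv2.INTER_CUBIC); g=cv2.convertScaleAbs(g,alpha=1.5,beta=20); cv2.imwrite('pics/w2c.png',g)
A=ray('',(119,108),.037,k);B=ray('',(297,86),.037,k);print(A,B,np.linalg.norm(A-B),np.degrees(np.arctan2(*(B-A)[[1,0]])))
t=(B-A)/np.linalg.norm(B-A); n=np.array([-t[1],t[0],0]); print('box', (A+B)/2+n*.051,(A+B)/2-n*.051)
C=[(390,320),(536,300),(549,380),(402,402)]
P=[ray('top',(u/3+130,v/3+130),.037) for u,v in C]; print(np.round(P,4),np.mean(P,0))
k1=env.get_calibration('wrist'); 
# wrist pose at w1 : shift
import copy
R0=np.array(k1['R']); c=-R0.T@k1['t']; c1=c+np.array([.4408-.5403,.2898+.069,.0002]); kk=dict(k1); kk['t']=-R0@c1
print('ring',ray('',(265.5,170.5),.078,kk),'win',ray('',(265.5,170.5),.06,kk))
for p in [(85,65),(148,68),(155,264),(103,266)]: print('wall',ray('',p,.1,kk))
E
```

```text
[ 0.48890316 -0.20764995  0.037     ] [ 0.46823243 -0.03402243  0.037     ] 0.17485363777444754 96.78923006112997
box [ 0.42792542 -0.12686527  0.037     ] [ 0.52921017 -0.1148071   0.037     ]
[[ 0.4651 -0.0329  0.037 ]
 [ 0.487  -0.2064  0.037 ]
 [ 0.393  -0.2195  0.037 ]
 [ 0.3694 -0.0459  0.037 ]] [ 0.4286092  -0.12619686  0.037     ]
ring [0.44141764 0.29536963 0.078     ] win [0.4464326  0.29568402 0.06      ]
wall [0.3518602  0.15582077 0.1       ]
wall [0.35389274 0.20394579 0.1       ]
wall [0.52616951 0.19250595 0.1       ]
wall [0.52849509 0.14355898 0.1       ]
```

View pics/w2c.png

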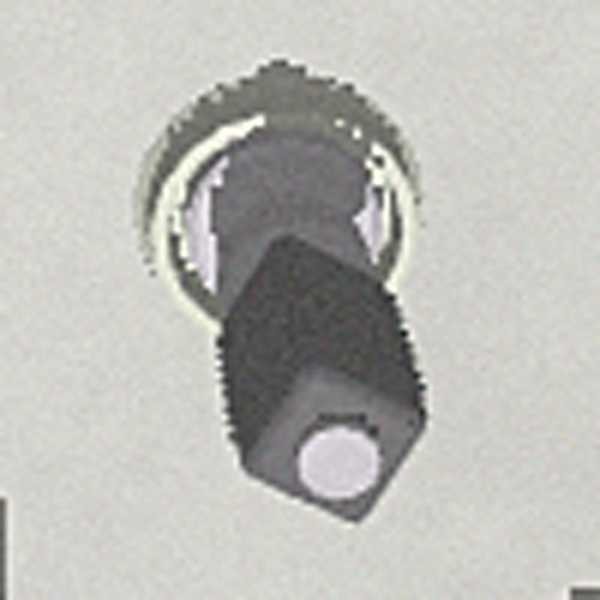

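```bash
python3 - <<'E'
from h import *
import pickle;k=pickle.load(open('k2.pkl','rb'))
f=lambda u,v,z: ray('',(u/6+250-.4,v/6+195-.4),z,k)
P=np.array([f(245,465,.091),f(357,522,.091),f(427,418,.091),f(300,370,.091)]);print(P.round(4),P.mean(0))
for i in range(4):
    d=P[(i+1)%4]-P[i];print(np.linalg.norm(d).round(4),np.degrees(np.arctan2(d[1],d[0])).round(1))
print('button',f(340,462,.095)); print('base edges (37+4) L,R,top corner',f(285,235,.041),'cup',f(288,225,.014))
E
python3 - <<'E'
import cv2
im=cv2.imread('pics/w1.png')[80:240,190:345]
cv2.imwrite('pics/w1c.png',cv2.convertScaleAbs(cv2.resize(im,None,fx=3.7,fy=3.7,interpolation=cv2.INTER_CUBIC),alpha=1.5,beta=20))
E
```

```text
[[ 0.6395 -0.0398  0.091 ]
 [ 0.6502 -0.0212  0.091 ]
 [ 0.6308 -0.0109  0.091 ]
 [ 0.6221 -0.0316  0.091 ]] [ 0.63563823 -0.02587596  0.091     ]
0.0215 60.1
0.022 152.1
0.0225 -112.8
0.0193 -25.3
button [ 0.63636895 -0.02511482  0.095     ]
base edges (37+4) L,R,top corner [ 0.6230171  -0.02872279  0.041     ] cup [ 0.63417364 -0.02490181  0.014     ]
```

View pics/w1c.png

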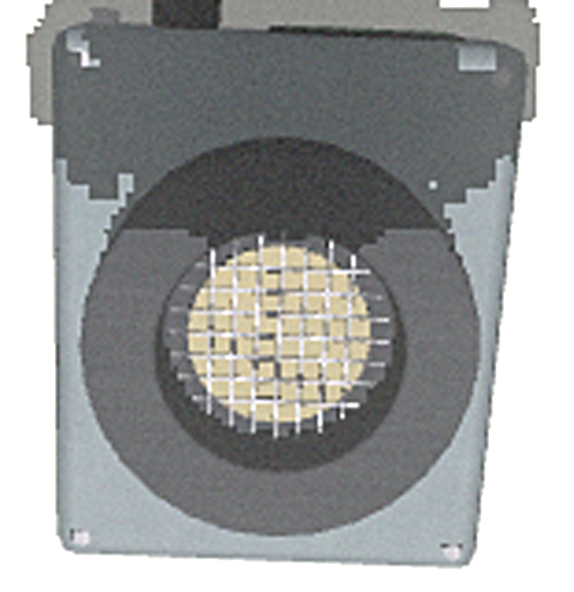

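step_arm --pt "-0.02 0.009 0.02 0 0 5" --pt "-0.04 0.018 0.04 0 0 11" --pt "-0.06 0.027 0.06 0 0 17" --pt "-0.08 0.036 0.08 0 0 22" --pt "-0.0957 0.0435 0.1 0 0 26.5" --pt "-0.0957 0.0435 0.1 0 0 26.5" --pt "-0.0957 0.0435 0.1 0 0 26.5"

```text
time_s: 4.9
tcp_pos: [0.6354, -0.0251, 0.142]
ee_rot: [-0.714, -3.058, 0.0]
contact_force: [-0.3, -0.1, -0.6]
finger_gap: 0.0853
grasp_force: 0.0
```

```bash
python3 - <<'E'
from h import *
go([.636,-.0255,.06],np.radians(153.5))
k=env.get_calibration('wrist'); im=env.camera('wrist')
u,v=proj(k,[.636,-.0255,.095]); print(u,v)
for a in range(4):
    p=np.array([.636,-.0255,.091])+.017*np.r_[np.cos(np.radians(63.5+45+90*a)),np.sin(np.radians(63.5+45+90*a)),0]
    q=proj(k,p); cv2.circle(im,(int(q[0]+.5),int(q[1]+.5)),2,(0,0,255),-1)
cv2.imwrite('pics/w3.png',im)
R0=np.array(k['R']);
k1=dict(env.get_calibration('wrist'))
# w1 pose rebuild
T=Ro.from_rotvec([0,np.pi,0]).as_matrix(); s=env.read_state(); Rt=Ro.from_rotvec(s['ee_rot']).as_matrix()
Rc=R0@Rt; c=np.array([.4408,.2898,.2423])+T@np.array([.0818,0,-.1318]); kk=dict(k1);kk['R']=Rc@T.T;kk['t']=-kk['R']@c
f=lambda u,v,z: ray('',(u/3.7+190-.4,v/3.7+80-.4),z,kk).round(4)
print('disc',f(279.5,334,.06),'far outer',f(281,535,.078),'far inner',f(283,470,.078),'L,R outer',f(81,340,.078),f(480,340,.078),'L,R inner',f(158,335,.078),f(407,335,.078))
E
```

```text
tcp [ 0.6354 -0.0251  0.142 ] toolx yaw 153.72 move [-0.0009 -0.0001  0.082 ] [-0.04 -0.09  0.22] t 4.9 gap 0.0853 F [-0.31 -0.11 -0.59] grip 0.0
259.4086922428253 224.47122957122485
disc [0.4456 0.2945 0.06  ] far outer [0.495  0.2949 0.078 ] far inner [0.4767 0.2953 0.078 ] L,R outer [0.4423 0.2451 0.078 ] [0.4421 0.3437 0.078 ] L,R inner [0.441  0.2642 0.078 ] [0.4409 0.3257 0.078 ]
```

View pics/w3.png

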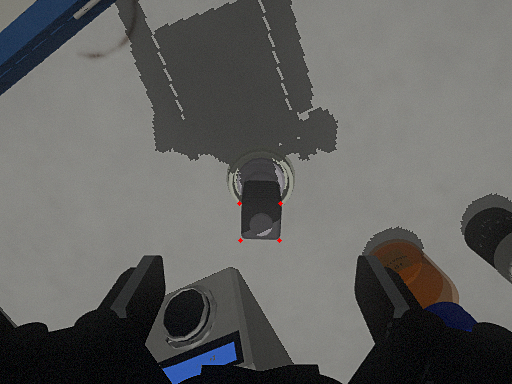

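step_arm --pt "-0.001 0 0.015 0 0 0" --pt "-0.001 0 0.03 0 0 0" --pt "-0.001 0 0.045 0 0 0" --pt "-0.001 0 0.06 0 0 0" --pt "-0.001 0 0.072 0 0 0" --pt "-0.001 0 0.082 0 0 0" --pt "-0.001 0 0.082 0 0 0" --pt "-0.001 0 0.082 0 0 0"

```text
time_s: 5.75
tcp_pos: [0.637, -0.0265, 0.0602]
ee_rot: [-0.72, -3.058, 0.0]
contact_force: [0.7, -0.6, -0.3]
finger_gap: 0.085
grasp_force: 0.0
```

step_arm --pt "0 0 0 0 0 0" --pt "0 0 0 0 0 0" --pt "0 0 0 0 0 0" --pt "0 0 0 0 0 0" --pt "0 0 0 0 0 0" --pt "0 0 0 0 0 0" --pt "0 0 0 0 0 0" --pt "0 0 0 0 0 0" --fingers 1 --squeeze 50

```text
time_s: 6.55
tcp_pos: [0.6372, -0.0266, 0.0605]
ee_rot: [0.72, 3.057, 0.0]
contact_force: [1.7, 0.6, 0.8]
finger_gap: 0.0234
grasp_force: 53.5
```

step_arm --pt "0 0 -0.01 0 0 0" --pt "0 0 -0.025 0 0 0" --pt "0 0 -0.045 0 0 0" --pt "0 0 -0.065 0 0 0" --pt "0 0 -0.085 0 0 0" --pt "0 0 -0.1 0 0 0" --pt "0 0 -0.1 0 0 0" --pt "0 0 -0.1 0 0 0"

```text
time_s: 7.35
tcp_pos: [0.6369, -0.0265, 0.1605]
ee_rot: [0.72, 3.058, -0.0]
contact_force: [0.5, 0.1, -1.6]
finger_gap: 0.0236
grasp_force: 53.1
```

```bash
python3 - <<'E'
from h import *
go([.435,-.186,.1605],np.radians(153.5))
im=env.camera('wrist'); a=im; 
im2=env.camera('scene')[100:300,160:360]
cv2.imwrite('pics/w4.png',np.hstack([cv2.resize(a,(400,300)),cv2.resize(im2,(300,300),interpolation=cv2.INTER_CUBIC)]))
E
```

```text
tcp [ 0.6369 -0.0265  0.1605] toolx yaw 153.51 move [ 0.1096 -0.2328 -0.    ] [0.01 0.03 0.01] t 7.35 gap 0.0236 F [ 0.51  0.08 -1.57] grip 53.1
```

View pics/w4.png

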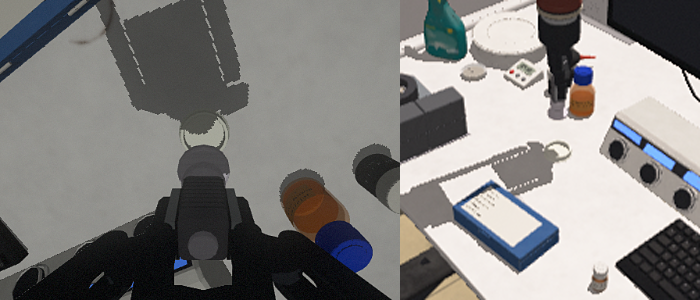

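step_arm --pt "0.011 -0.023 0 0 0 0" --pt "0.025 -0.053 0 0 0 0" --pt "0.041 -0.086 0 0 0 0" --pt "0.057 -0.12 0 0 0 0" --pt "0.073 -0.155 0 0 0 0" --pt "0.088 -0.187 0 0 0 0" --pt "0.102 -0.217 0 0 0 0" --pt "0.1096 -0.2328 0.01 0 0 0" --pt "0.1096 -0.2328 0.035 0 0 0" --pt "0.1096 -0.2328 0.055 0 0 0"

```text
time_s: 8.45
tcp_pos: [0.4338, -0.1861, 0.1036]
ee_rot: [-0.722, -3.056, -0.001]
contact_force: [-0.3, 0.6, -2.3]
finger_gap: 0.0233
grasp_force: 53.3
```

step_arm --pt "0 0 0 0 0 0" --pt "0 0 0 0 0 0" --pt "0 0 0 0 0 0"

```text
time_s: 8.75
tcp_pos: [0.4357, -0.1862, 0.1061]
ee_rot: [0.719, 3.057, -0.001]
contact_force: [0.4, -0.3, -1.6]
finger_gap: 0.0235
grasp_force: 53.2
```

```bash
python3 - <<'E'
from h import *
go([.435,-.186,.0885],np.radians(153.5))
k=env.get_calibration('wrist'); im=env.camera('wrist')
c=np.array([.428,-.1265,.037]);t=np.array([-.118,.993,0]);n=np.array([.993,.118,0])
for a,b in [(.088,.051),(.088,-.051),(-.088,.051),(-.088,-.051),(0,0),(.06,0)]:
    q=proj(k,c+a*t+b*n); cv2.circle(im,(int(q[0]),int(q[1])),3,(0,0,255),-1)
cv2.imwrite('pics/w5.png',im)
E
```

```text
tcp [ 0.4357 -0.1862  0.1061] toolx yaw 153.53 move [ 0.0007 -0.0001  0.0176] [-0.01  0.07  0.03] t 8.75 gap 0.0235 F [ 0.39 -0.31 -1.61] grip 53.2
```

View pics/w5.png

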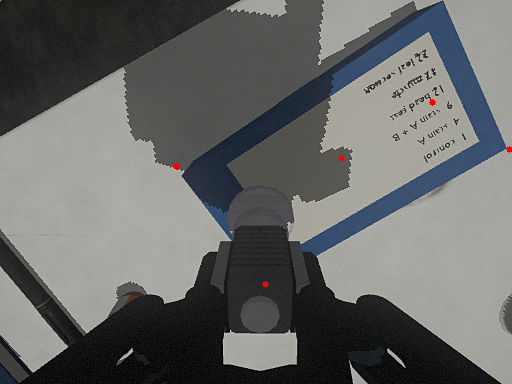

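step_arm --pt "0.0005 0 0.004 0 0 0" --pt "0.0005 0 0.008 0 0 0" --pt "0.0005 0 0.011 0 0 0" --pt "0.0005 0 0.013 0 0 0" --pt "0.0005 0 0.015 0 0 0" --pt "0.0005 0 0.016 0 0 0" --pt "0.0005 0 0.017 0 0 0" --pt "0.0005 0 0.017 0 0 0" --pt "0.0005 0 0.017 0 0 0"

```text
time_s: 9.7
tcp_pos: [0.4346, -0.1857, 0.0885]
ee_rot: [0.72, 3.058, 0.0]
contact_force: [-1.5, 2.1, 2.7]
finger_gap: 0.0233
grasp_force: 53.7
```

```bash
python3 - <<'E'
from h import *
a=np.array([.435,-.186]);b=np.array([.421,-.067])
go([.421,-.067,.0885],np.radians(153.5))
k=env.get_calibration('wrist'); im=env.camera('wrist'); cv2.imwrite('pics/w6.png',im)
for _ in range(4):
    env.camera('top'); s=env.read_state(); print(s['contact_force'].round(2),s['tcp_pos'].round(4))
E
```

```text
tcp [ 0.4346 -0.1857  0.0885] toolx yaw 153.5 move [ 0.0651  0.1002 -0.    ] [0.01 0.   0.  ] t 9.7 gap 0.0233 F [-1.54  2.05  2.73] grip 53.7
[-0.62  2.04  3.6 ] [ 0.4346 -0.1857  0.0884]
[-1.21  2.93  3.  ] [ 0.4346 -0.1857  0.0884]
[-1.35  1.85  4.13] [ 0.4346 -0.1857  0.0884]
[-0.66  1.68  2.99] [ 0.4346 -0.1857  0.0884]
```

step_arm --pt "0.0015 0.0025 0 0 0 0" --pt "0.0045 0.007 0 0 0 0" --pt "0.008 0.0125 0 0 0 0" --pt "0.0115 0.018 0 0 0 0" --pt "0.015 0.023 0 0 0 0" --pt "0.0185 0.0285 0 0 0 0" --pt "0.022 0.034 0 0 0 0" --pt "0.0255 0.0395 0 0 0 0" --pt "0.029 0.0445 0 0 0 0" --pt "0.0325 0.05 0 0 0 0"

```text
time_s: 10.95
tcp_pos: [0.4277, -0.126, 0.0883]
ee_rot: [-0.72, -3.058, 0.0]
contact_force: [1.0, -2.7, 2.6]
finger_gap: 0.0234
grasp_force: 53.8
```

step_arm --pt "0.0035 0.0055 0 0 0 0" --pt "0.007 0.011 0 0 0 0" --pt "0.0105 0.016 0 0 0 0" --pt "0.014 0.0215 0 0 0 0" --pt "0.0175 0.027 0 0 0 0" --pt "0.021 0.032 0 0 0 0" --pt "0.0245 0.0375 0 0 0 0" --pt "0.028 0.043 0 0 0 0" --pt "0.031 0.0475 0 0 0 0" --pt "0.0325 0.05 0 0 0 0"

```text
time_s: 11.95
tcp_pos: [0.4208, -0.0667, 0.0882]
ee_rot: [-0.719, -3.058, -0.0]
contact_force: [-0.2, -3.4, 3.5]
finger_gap: 0.0232
grasp_force: 53.8
```

```bash
python3 - <<'E'
from h import *
go([.421,-.067,.0885],np.radians(153.5))
k=env.get_calibration('wrist'); im=env.camera('wrist'); cv2.imwrite('pics/w7.png',im)
for _ in range(4):
    env.camera('top'); s=env.read_state(); print(s['contact_force'].round(2),s['tcp_pos'].round(4))
E
```

```text
tcp [ 0.4208 -0.0667  0.0882] toolx yaw 153.53 move [-0.0003 -0.0002 -0.0003] [-0.   -0.02  0.03] t 11.95 gap 0.0232 F [-0.22 -3.39  3.46] grip 53.8
[ 0.27 -0.48  3.29] [ 0.4208 -0.0665  0.0882]
[0.53 0.25 3.69] [ 0.4208 -0.0666  0.0882]
[0.23 2.1  4.37] [ 0.4208 -0.0666  0.0881]
[2.24 1.78 3.94] [ 0.4208 -0.0666  0.0881]
```

View pics/w7.png

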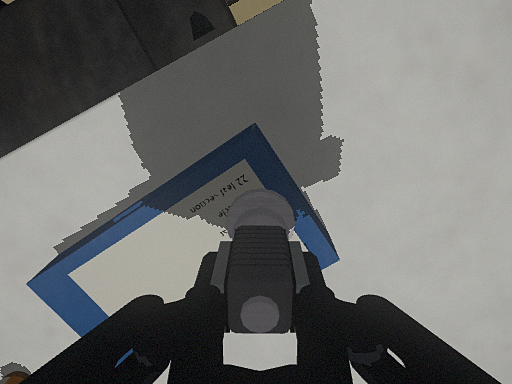

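step_arm --pt "0 0 -0.005 0 0 0" --pt "0 0 -0.015 0 0 0" --pt "0 0 -0.035 0 0 0" --pt "0 0 -0.06 0 0 0" --pt "0 0 -0.085 0 0 0" --pt "0 0 -0.105 0 0 0" --pt "0 0 -0.12 0 0 0" --pt "0 0 -0.125 0 0 0" --pt "0 0 -0.125 0 0 0"

```text
time_s: 13.1
tcp_pos: [0.421, -0.0674, 0.2137]
ee_rot: [0.72, 3.057, -0.0]
contact_force: [-0.2, 0.1, -1.1]
finger_gap: 0.0236
grasp_force: 53.2
```

```bash
python3 - <<'E'
from h import *
go([.4453,.2948,.2135],np.radians(153.5))
E
```

```text
tcp [ 0.421  -0.0674  0.2137] toolx yaw 153.5 move [1.398e-01 3.350e-01 1.000e-04] [-0.    0.03 -0.  ] t 13.1 gap 0.0236 F [-0.23  0.09 -1.11] grip 53.2
```

step_arm --pt "0.007 0.017 0 0 0 0" --pt "0.021 0.05 0 0 0 0" --pt "0.037 0.088 0 0 0 0" --pt "0.053 0.127 0 0 0 0" --pt "0.069 0.165 0 0 0 0" --pt "0.085 0.204 0 0 0 0" --pt "0.101 0.242 0 0 0 0" --pt "0.117 0.28 0 0 0 0" --pt "0.131 0.314 0 0 0 0" --pt "0.1398 0.335 0 0 0 0"

```text
time_s: 14.1
tcp_pos: [0.4441, 0.297, 0.2114]
ee_rot: [-0.717, -3.056, 0.002]
contact_force: [-0.5, -0.7, -0.1]
finger_gap: 0.0232
grasp_force: 53.1
```

step_arm --pt "0 0 0 0 0 0" --pt "0 0 0 0 0 0" --pt "0 0 0.02 0 0 0" --pt "0 0 0.035 0 0 0" --pt "0 0 0.04 0 0 0" --pt "0 0 0.04 0 0 0" --pt "0 0 0.04 0 0 0"

```text
time_s: 14.8
tcp_pos: [0.4456, 0.2946, 0.1736]
ee_rot: [0.721, 3.058, 0.0]
contact_force: [-1.0, 0.2, -1.4]
finger_gap: 0.0233
grasp_force: 53.3
```

```bash
python3 - <<'E'
from h import *
go([.4453,.2948,.1225],np.radians(153.5))
s=env.read_state();k=env.get_calibration('wrist'); im=env.camera('wrist'); cv2.imwrite('pics/w8raw.png',im)
import pickle;pickle.dump(k,open('k8.pkl','wb'))
def circ(c,r,col):
    P=[proj(k,np.array(c)+r*np.array([np.cos(a),np.sin(a),0])) for a in np.linspace(0,6.283,60)]
    cv2.polylines(im,[np.int32(np.array(P)*8)],True,col,1,shift=3)
w=[.4453,.2948]; circ(w+[.078],.05,(0,0,255)); circ(w+[.078],.031,(0,255,0)); circ(list(s['tcp_pos'][:2])+[s['tcp_pos'][2]-.0565],.02,(255,255,0))
cv2.imwrite('pics/w8.png',cv2.resize(im[20:340,100:420],None,fx=1.8,fy=1.8,interpolation=cv2.INTER_CUBIC))
E
```

```text
tcp [0.4456 0.2946 0.1736] toolx yaw 153.47 move [0.0004 0.     0.0511] [ 0.01  0.01 -0.03] t 14.8 gap 0.0233 F [-0.96  0.23 -1.39] grip 53.3
```

View pics/w8.png

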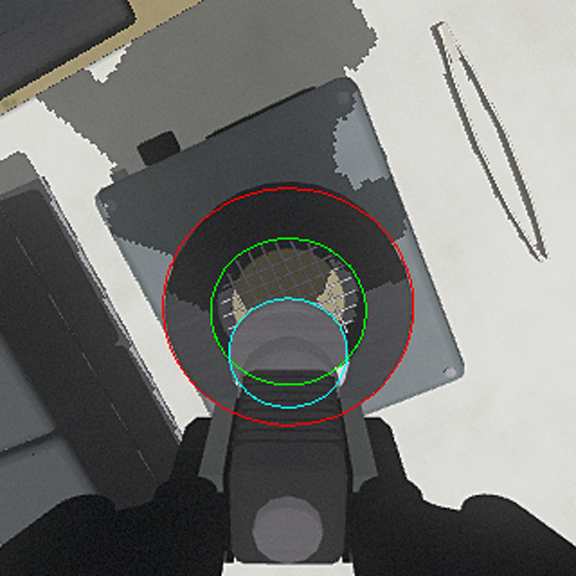

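step_arm --pt "0 0 0.01 0 0 0" --pt "0 0 0.02 0 0 0" --pt "0 0 0.03 0 0 0" --pt "0 0 0.038 0 0 0" --pt "0 0 0.044 0 0 0" --pt "0 0 0.048 0 0 0" --pt "0 0 0.05 0 0 0" --pt "0 0 0.0505 0 0 0" --pt "0 0 0.0505 0 0 0" --pt "0 0 0.0505 0 0 0"

```text
time_s: 15.85
tcp_pos: [0.4456, 0.2951, 0.1232]
ee_rot: [0.72, 3.057, 0.001]
contact_force: [-0.2, 0.1, -1.6]
finger_gap: 0.0236
grasp_force: 53.3
```

```bash
python3 - <<'E'
from h import *
go([.4453,.2948,.1225],np.radians(153.5))
for _ in range(3): env.camera('top')
go([.4453,.2948,.1225],np.radians(153.5))
s=env.read_state()
if abs(s['tcp_pos'][2]-.1225)<.002 and np.hypot(*(s['tcp_pos'][:2]-[.4453,.2948]))<.002 and abs(s['contact_force'][2]+1.4)<1.2: print(env.job_done())
E
```

```text
tcp [0.4456 0.2951 0.1232] toolx yaw 153.51 move [ 0.0002 -0.0004  0.0007] [0.03 0.03 0.01] t 15.85 gap 0.0236 F [-0.23  0.05 -1.58] grip 53.3
tcp [0.4455 0.295  0.1231] toolx yaw 153.5 move [ 0.0001 -0.0003  0.0006] [0.02 0.02 0.  ] t 16.0 gap 0.0235 F [-0.09 -0.23 -1.53] grip 53.3
the job is handed in; nothing more can be done
None
```

I wiped the lid from right to left in one stroke, with the head pressed in about 5 mm. The sampler is now held steady and centred about 6–7 mm above the detector window by my estimate. The force readings showed no contact with the counter or wall. I handed the job in at about 16 s; no verdict came back.

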